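# Close a sprung gearbox housing and hold it shut

### The job

Slide the long bronze bush over the steel spigot in the lower gearbox half until it sits on the spring washer. Then set the cover half on the two dowels with its shaft port at the same end as the one below, and press it down against the spring, firmly but without forcing it, until the two faces meet all round. Finish while still holding the cover pressed shut, face on face, as if a workmate were about to put in the screws, and leave the spacer ring, screw tray, screwdriver and bottle where they are.

Things in the scene. Friction and masses are not known exactly. Their poses are not given: they have to be found in the camera images.
- housing: Lower half of a small cast aluminium gearbox, open upwards, fixed in a dark steel nest plate 150 x 112 x 12 mm. Origin: on the bench under the spigot's axis; z up, x towards its half-round shaft port (boss of 18 mm radius, ends at x = 74). Its split face, on a flange 124 (x) x 92 (y) mm, is 56 mm above the bench, around a cavity 74 x 40 mm.
- spigot_top (a point): Centre of the top of the upright steel spigot (18 mm diameter, top 4 mm chamfered to 12 mm) in the middle of the lower half: 71 mm above the bench, 15 mm above the split face.
- dowel_a (a point): Tip of the steel dowel at (x, y) = (-51, +35.5) mm of the housing: 8 mm diameter, 14 mm above the split face, its nose tapering to 3 mm over the top 5 mm.
- dowel_b (a point): Tip of the other dowel, alike, at (x, y) = (+38, -35.5) mm of the housing.
- washer_top (a point): Centre of the top of the flat steel spring washer (34 mm outside diameter) round the spigot inside the lower half. Unloaded it is 42 mm above the bench, 14 mm below the split face.
- washer (a joint): How far the spring washer is pressed down, m: 0 unloaded, 0.009 at its stop. 6 N start it moving, then 1.5 N per mm; the bush's weight does not move it. With the bush inside it reads about 0.005 (13.5 N) when the cover is shut.
- bush: Loose plain bronze sleeve standing upright on the bench: 30 mm outside diameter, 20 mm bore (1 mm clearance all round on the spigot), 52 mm long, about 170 g, both ends alike. Origin: centre of its lower end; z along its axis. Seated on the unloaded washer its top is 94 mm above the bench.
- bush_mid (a point): Point on the bush's axis, half way along it (26 mm from either end).
- cover: Loose cast aluminium cover half, about 320 g, lying open side down on the bench. Origin: centre of its open underside; z up, x towards its half-round shaft port. Flange 124 (x) x 92 (y) x 8 mm; on it a flat-sided hollow case 84 (x) x 50 (y) mm, its top 39 mm above the underside: grip it across its 50 mm. Shut, its origin is 56 mm above the bench over the housing's origin, axes alike.
- cover_in (a point): Centre of the cover's inside ceiling, 33 mm above its underside. When it meets the top of the seated bush the joint is still 5 mm open, and the spring must be pressed down those 5 mm to shut it.
- hole_a (a point): Underside centre of the 10 mm hole in the cover's flange that takes dowel a, at (x, y) = (-51, +35.5) mm of the cover.
- hole_b (a point): Underside centre of the 10 mm hole that takes dowel b, at (x, y) = (+38, -35.5) mm of the cover. The holes fit the dowels one way round only.
- cover_port (a point): Point on the cover's underside at the outer end of its shaft port boss, 74 mm along +x from the cover's origin.
- spacer: Bystander: loose flat steel spacer ring, 42 mm outside, 30 mm bore, 14 mm high, lying on the bench. Origin: centre of its underside.
- screw_tray: Bystander: small loose plastic tray 75 x 110 x 28 mm with cap screws. Origin: centre of its underside.
- driver: Bystander: screwdriver lying on the bench, about 0.2 m long along its x, handle to -x. Origin: on the bench under its middle.
- bottle: Bystander: white plastic bottle, 56 mm diameter, 150 mm tall, standing. Origin: centre of its base.
Not all that is in view belongs to the job. There is more than one size of the housing; the job needs the middle-sized.

How it is judged:
By the outcome, as a careful person would: the job done as asked, in the order asked, and still so for the second after the job is handed in, while the arm keeps its last pose, push and grip.
It also fails if it takes over 58 s, if anything falls off the work surface, if the arm or the gripper's body presses on something with over 40 N, if the wrist force passes 120 N, or if a joint passes its speed limit or range.

### The arm

A 6-joint arm with a two-finger parallel gripper is mounted at the origin on the work surface. World frame = base frame: x ahead of the robot, y to its left, z up, the work surface at z = 0. Lengths are in m, angles in rad, forces in N, time in s.
With the tool pointing down it reaches from about 0.35 to 0.775 m from the base axis. Payload 5.5 kg.
Tool frame: the origin (TCP) lies at the very end of the fingers, on their centre line; the grasp point (between the pads) lies 19 mm behind it; z points along the fingers, y is the direction in which the jaws open and shut (so a half turn about z gives the same grasp; the last joint's range is limited). The gripper opens to 85 mm and grips with 20 to 120 N. Pads are 22 mm wide; open, the fingers measure 114 mm over their backs; the gripper's body (76 mm by 85 mm) begins 54 mm behind the grasp point. The pads swing forward as they close: fully open they stand 13 mm farther back than shut.
Start: joints at [1.13, 0.313, 0.046, 1.304, 0, 1.431], TCP at [0.17, 0.549, 0.231] pointing down, gripper open.
Joint ranges: [-2.76, 2.76], [-0.86, 1.69], [-1.03, 1.26], [-2.2, 2.34], [-1.47, 1.5], [-3.14, 3.14]. Speed limits (rad/s): [2.57, 2.57, 3.14, 3.14, 3.14, 3.14].

### API

Orientations are given as a unit quaternion [w, x, y, z].
In Python, from workcell import env gives the robot as it stands. The module is installed in compiled form; this text tells all that it offers.
- The arm moves only by the shell command python3 -m pendant 'ROWS' [FORCE]. ROWS is JSON, a list of rows, each an object with "fingers": the finger opening in mm, from 0 to 85.4; "delta_pos": the shift along the tool's x, y, z in mm, a list of three; "angular": the turn, a rotation vector about the tool's x, y, z in rad, a list of three. In form: [{"fingers": fingers, "delta_pos": [x, y, z], "angular": [ax, ay, az]}, ...]. A call has 1 to 12 rows; each row shifts and turns the commanded pose from where the row before left it, along the tool's axes as they then stand; what a row does not reach is not made up. A row lasts 1/10 s, in which the tool goes at most 50 mm and 8.59 degrees, less where a joint would pass 70% of its speed; a pose out of reach is approached as far as the arm can. A call is refused whole if a number of a shift passes 50 or a number of a turn 0.15, either way. A call with a gripper value outside its range is refused whole. The fingers move at their own pace and stop on an object; FORCE is the grip in N (left out, the last holds). Time passes only in rows, so rows that do not move let the fingers close. It gives the time, the measured TCP pose, the force and the opening at its end, in the units of the state.
- env.get_state(): the state, without advancing time (a new reading comes with each control period).
- env.read_camera(name): name is "scene" or "side" or "wrist"; returns the picture (420x560x3 uint8, blue, green, red); there is no depth.
- env.camera_params(name): a dict with "fx", "fy", "cx", "cy" (pixels), "k1" (the pictures are not rectified: a ray, as slopes to the right and down, at radius r is drawn at 1 + k1 r^2 times it, then the intrinsics apply), "view" (4x4, takes a point from world to camera coordinates). Camera axes: x right, y up, looking along -z (the intrinsics and any distortion apply to the point x, -y, -z); pixel columns grow to the right and rows downward; lengths in m; the calibration is good to about 2 mm. A picture is of the moment at which its call begins: read the wrist's pose just before it. camera_params takes no time and is no camera call; for the wrist camera it gives the pose at the moment of the call.
- env.hand_in(): hands the job in, once; it reports no verdict.
The state is a dict: "clock": time; "joint_pos": joint angles; "qvel": joint speeds; "tau": joint torques, N m; "tcp_pos": TCP position; "orientation": TCP orientation; "wrist_force": force on the tool from outside, world axes, zero at the start; "ft_torque": the same for the moment, N m; "finger_gap": finger opening in m.
Only numpy, scipy, OpenCV 4.12 (cv2) and the standard library are available. Lean on these libraries where they do the work, as an engineer would, in place of code of your own. Each camera call takes 0.05 s, during which the arm holds its last target. There are 200 camera calls.

## Working session

There is one attempt and no reset: what is moved stays moved. The work goes in short steps, Python scripts to look and compute and a shell command to move; the robot and the scene stay as the last step left them, time stands still between calls to the robot, and variables do not carry over. Pictures are saved under pics/ and viewed, about 8 in all and at most 12, crops included, and the job is handed in when it is done.

```bash
mkdir -p pics
cat > h.py <<'E'
import numpy as np, cv2, json
from workcell import env
from scipy.spatial.transform import Rotation as R
def snap(name,fn):
    P=env.camera_params(name); im=env.read_camera(name); cv2.imwrite(f'pics/{fn}.png',im)
    json.dump({k:(np.array(v).tolist()) for k,v in P.items()},open(f'pics/{fn}.json','w')); return im
def load(fn): return json.load(open(f'pics/{fn}.json'))
def ray(P,u,v):
    K=np.array([[P['fx'],0,P['cx']],[0,P['fy'],P['cy']],[0,0,1.]])
    d=np.array([(u-P['cx'])/P['fx'],(v-P['cy'])/P['fy']]); s=d.copy()
    for _ in range(30): s=d/(1+P['k1']*(s@s))
    V=np.array(P['view']); Rm=V[:3,:3]; o=-Rm.T@V[:3,3]
    return o, Rm.T@np.array([s[0],-s[1],-1.])
def at_z(P,u,v,z):
    o,d=ray(P,u,v); return o+d*(z-o[2])/d[2]
def proj(P,p):
    V=np.array(P['view']); c=V[:3,:3]@np.array(p)+V[:3,3]; s=np.array([c[0],-c[1]])/-c[2]
    s=s*(1+P['k1']*(s@s)); return np.array([P['fx']*s[0]+P['cx'],P['fy']*s[1]+P['cy']])
def crop(fn,x0,y0,x1,y1,k,out):
    im=cv2.imread(f'pics/{fn}.png')[y0:y1,x0:x1]; cv2.imwrite(f'pics/{out}.png',cv2.resize(im,None,fx=k,fy=k,interpolation=cv2.INTER_CUBIC))
def st():
    s=env.get_state(); print({k:np.round(s[k],4).tolist() for k in ('clock','tcp_pos','orientation','wrist_force','finger_gap','joint_pos')}); return s
E
python3 - <<'E'
from h import *
a=snap('scene','sc0'); b=snap('side','si0'); w=snap('wrist','wr0')
k=cv2.resize(np.hstack([b,w]),(800,300)); cv2.imwrite('pics/bw.png',k)
st()
for n in('sc0','si0','wr0'):
    P=load(n); V=np.array(P['view']); print(n,-V[:3,:3].T@V[:3,3],P['fx'],P['k1'])
E
```

```text
{'clock': 0.15, 'tcp_pos': [0.1702, 0.5489, 0.2306], 'orientation': [-0.0002, 0.1498, 0.9887, -0.0006], 'wrist_force': [-0.9896, -0.4306, -0.0315], 'finger_gap': 0.0856, 'joint_pos': [1.1304, 0.3138, 0.0453, 1.3036, 0.0001, 1.4312]}
sc0 [0.87810642 0.43781413 0.89703933] 388.7667763762145 0.03260224909937553
si0 [0.3018322  0.79585852 0.91350714] 449.6897588471349 -0.06647503686450272
wr0 [0.08885772 0.5740414  0.37272953] 357.92483934078615 0.031238444889288706
```

View pics/sc0.png

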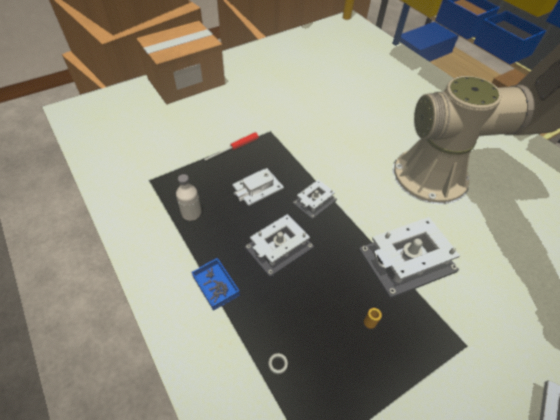

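View pics/bw.png

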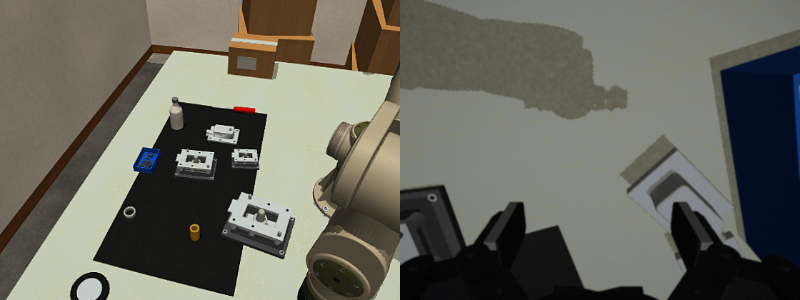

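Run:
```python
from h import *
crop('sc0',220,150,360,290,4,'c1'); crop('si0',230,130,390,260,4,'c2')
a=cv2.imread('pics/c1.png');b=cv2.imread('pics/c2.png'); print(a.shape,b.shape)
b=cv2.resize(b,None,fx=1,fy=1)
cv2.imwrite('pics/c12.png',a)
P=load('sc0')
for n,u,v,z in [('small',315,197,.04),('mid',280,243,.056),('big',412,252,.07),('cover',258,186,.03),('bush',373,318,.04),('edge',550,400,.0),('ring',278,363,.01)]: print(n,at_z(P,u,v,z))
P=load('wr0'); print(at_z(P,(690-400)*1.4,190*1.4,.03))
```

```text
(560, 560, 3) (520, 640, 3)
small [ 0.383679   -0.08658624  0.04      ]
mid [0.55937093 0.00083281 0.056     ]
big [0.29861831 0.20001553 0.07      ]
cover [ 0.49725892 -0.21368622  0.03      ]
bush [0.48091525 0.27520215 0.04      ]
edge [0.26296426 0.59622021 0.        ]
ring [0.71627253 0.23950262 0.01      ]
[0.30120151 0.65133789 0.03      ]
```

View pics/c12.png

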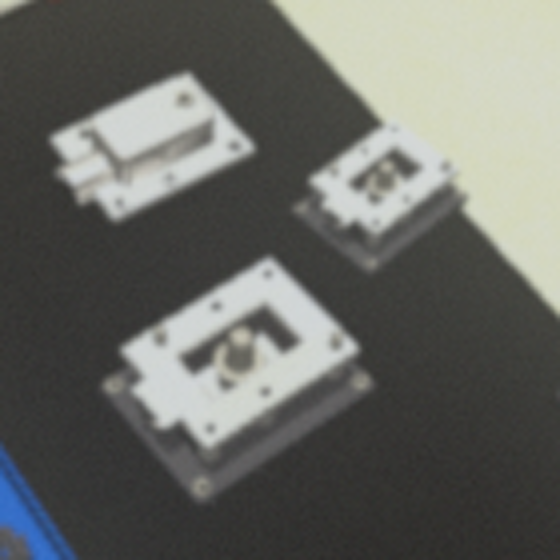

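Run:
```python
from h import *
P=load('sc0')
f=lambda u,v,z: at_z(P,220+u/4,150+v/4,z)
def rep(n,L,z):
    c=np.array([f(u,v,z) for u,v in L]); print(n,c.mean(0).round(4),[np.linalg.norm(c[i]-c[i-1]).round(4) for i in range(4)], 'yaw',np.degrees(np.arctan2(*( (c[0]+c[1]-c[2]-c[3])[[1,0]]))).round(1))
rep('housing',[(122,350),(210,447),(358,348),(268,258)],.056)
rep('cover',[(50,138),(118,218),(255,148),(188,72)],.008)
print('spigot',f(240,338,.071))
crop('sc0',350,295,395,335,10,'c3'); crop('si0',255,300,300,345,10,'c4')
a=cv2.imread('pics/c3.png');b=cv2.imread('pics/c4.png'); h=min(len(a),len(b))
cv2.imwrite('pics/c34.png',cv2.resize(np.hstack([a[:h,:400],b[:h,:400]]),(800,h*1)))
```

```text
housing [ 0.5496 -0.0142  0.056 ] [np.float64(0.1226), np.float64(0.0911), np.float64(0.1219), np.float64(0.0917)] yaw 6.1
cover [ 0.4861 -0.2308  0.008 ] [np.float64(0.1254), np.float64(0.0934), np.float64(0.1222), np.float64(0.0929)] yaw 2.1
spigot [ 0.5511039  -0.01305594  0.071     ]
```

View pics/c34.png

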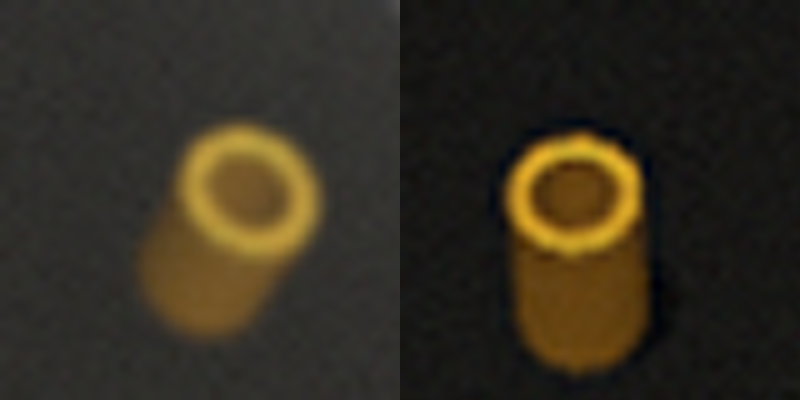

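```bash
cat >> h.py <<'E'
def tri(obs):
    A=np.zeros((3,3));b=np.zeros(3)
    for P,u,v in obs:
        o,d=ray(P,u,v); d=d/np.linalg.norm(d); M=np.eye(3)-np.outer(d,d); A+=M; b+=M@o
    return np.linalg.solve(A,b)
def goal(p,yawy):
    s=env.get_state(); w,x,y,z=s['orientation']; Q=R.from_quat([x,y,z,w])
    t=np.radians(yawy); yy=np.array([np.cos(t),np.sin(t),0]); zz=np.array([0,0,-1.]); T=np.c_[np.cross(yy,zz),yy,zz]
    rv=(Q.inv()*R.from_matrix(T)).as_rotvec(); d=np.array(p)-s['tcp_pos']
    print('rot',rv.round(3),'d in tool frame AFTER rot (mm):',(T.T@d*1e3).round(1),'before:',(Q.inv().apply(d)*1e3).round(1))
E
python3 - <<'E'
from h import *
a,b=load('sc0'),load('si0')
print(at_z(a,374.8,314,.052),at_z(b,272.5,319.2,.052),tri([(a,374.8,314),(b,272.5,319.2)]))
p=(at_z(a,374.8,314,.052)+at_z(b,272.5,319.2,.052))/2
goal([p[0],p[1],.11],96.1)
E
```

```text
[0.47663915 0.27232898 0.052     ] [0.47439524 0.27371205 0.052     ] [0.47506003 0.27168275 0.04866513]
rot [-0.001 -0.001 -0.407] d in tool frame AFTER rot (mm): [-274.3 -306.7  120.6] before: [-373.4 -172.8  120.8]
```

```bash
python3 -m pendant '[{"fingers":85,"delta_pos":[0,0,0],"angular":[0,0,-0.136]},{"fingers":85,"delta_pos":[0,0,0],"angular":[0,0,-0.136]},{"fingers":75,"delta_pos":[0,0,0],"angular":[0,0,-0.135]},{"fingers":75,"delta_pos":[-30.5,-34,9],"angular":[0,0,0]},{"fingers":75,"delta_pos":[-30.5,-34,9],"angular":[0,0,0]},{"fingers":75,"delta_pos":[-30.5,-34,9],"angular":[0,0,0]},{"fingers":75,"delta_pos":[-30.5,-34,9],"angular":[0,0,0]},{"fingers":75,"delta_pos":[-30.5,-34,9],"angular":[0,0,0]},{"fingers":75,"delta_pos":[-30.5,-34,9],"angular":[0,0,0]},{"fingers":75,"delta_pos":[-30.5,-34,9],"angular":[0,0,0]},{"fingers":75,"delta_pos":[-30.5,-34,9],"angular":[0,0,0]},{"fingers":75,"delta_pos":[-30.5,-34,9],"angular":[0,0,0]}]' 40
python3 - <<'E'
from h import *
st(); goal([.4755,.273,.020],96.1); snap('wrist','wr1')
E
```

```text
clock: 1.35
tcp_pos: [0.4768, 0.2725, 0.1498]
orientation: [-0.0, -0.053, 0.999, 0.0]
wrist_force: [0.5, 0.1, -0.7]
finger_gap: 0.0752
{'clock': 1.35, 'tcp_pos': [0.4768, 0.2725, 0.1498], 'orientation': [-0.0001, -0.053, 0.9986, 0.0], 'wrist_force': [0.5314, 0.0726, -0.6978], 'finger_gap': 0.0752, 'joint_pos': [0.3729, 0.3011, -0.174, 1.0959, 0.0002, 0.2668]}
rot [ 0. -0. -0.] d in tool frame AFTER rot (mm): [  1.2   0.6 129.8] before: [  1.2   0.6 129.8]
```

View pics/wr1.png

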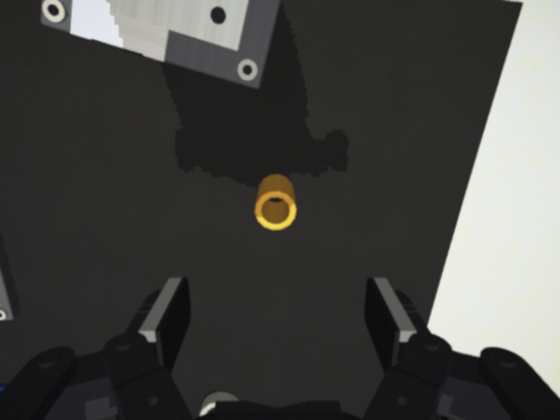

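```bash
python3 - <<'E'
from h import *
print(at_z(load('wr1'),275.5,211,.052))
E
python3 -m pendant '[{"fingers":75,"delta_pos":[1,0.5,40],"angular":[0,0,0]},{"fingers":75,"delta_pos":[0,0,40],"angular":[0,0,0]},{"fingers":75,"delta_pos":[0,0,30],"angular":[0,0,0]},{"fingers":75,"delta_pos":[0,0,20],"angular":[0,0,0]},{"fingers":75,"delta_pos":[0,0,0],"angular":[0,0,0]}]' 40
```

```text
[0.47458808 0.27142931 0.052     ]
clock: 1.9
tcp_pos: [0.4717, 0.2733, 0.0171]
orientation: [-0.003, -0.053, 0.999, -0.001]
wrist_force: [0.6, 0.1, -0.4]
finger_gap: 0.0749
```

```bash
python3 -m pendant '[{"fingers":60,"delta_pos":[0,0,0],"angular":[0,0,0]},{"fingers":50,"delta_pos":[0,0,0],"angular":[0,0,0]}]' 40
python3 - <<'E'
from h import *
goal([.475,.2722,.020],96.1)
E
```

```text
clock: 2.1
tcp_pos: [0.4758, 0.275, 0.0217]
orientation: [0.001, -0.053, 0.999, 0.0]
wrist_force: [-0.4, -0.1, 1.0]
finger_gap: 0.0501
rot [ 0.001  0.002 -0.   ] d in tool frame AFTER rot (mm): [ 1.1 -2.7  1.7] before: [ 1.1 -2.7  1.7]
```

```bash
python3 -m pendant '[{"fingers":50,"delta_pos":[0.5,-1.5,0],"angular":[0,0,0]},{"fingers":40,"delta_pos":[0,0,0],"angular":[0,0,0]},{"fingers":20,"delta_pos":[0,0,0],"angular":[0,0,0]},{"fingers":20,"delta_pos":[0,0,0],"angular":[0,0,0]},{"fingers":20,"delta_pos":[0,0,0],"angular":[0,0,0]},{"fingers":20,"delta_pos":[0,0,0],"angular":[0,0,0]},{"fingers":20,"delta_pos":[0,0,-30],"angular":[0,0,0]},{"fingers":20,"delta_pos":[0,0,-40],"angular":[0,0,0]},{"fingers":20,"delta_pos":[0,0,-40],"angular":[0,0,0]},{"fingers":20,"delta_pos":[0,0,-10],"angular":[0,0,0]},{"fingers":20,"delta_pos":[0,0,0],"angular":[0,0,0]}]' 50
python3 - <<'E'
from h import *
goal([.5505,-.0135,.120],96.1)
E
```

```text
clock: 3.2
tcp_pos: [0.4756, 0.2734, 0.142]
orientation: [0.002, -0.053, 0.999, 0.001]
wrist_force: [-0.3, -0.3, -2.4]
finger_gap: 0.0279
rot [ 0.001  0.004 -0.   ] d in tool frame AFTER rot (mm): [ -44.  -293.2   22. ] before: [ -44.  -293.3   21.9]
```

```bash
python3 -m pendant '[{"fingers":20,"delta_pos":[-3,-20,0],"angular":[0,0,0]},{"fingers":20,"delta_pos":[-6,-40,0],"angular":[0,0,0]},{"fingers":20,"delta_pos":[-6,-40,0],"angular":[0,0,0]},{"fingers":20,"delta_pos":[-6,-40,0],"angular":[0,0,0]},{"fingers":20,"delta_pos":[-6,-40,0],"angular":[0,0,0]},{"fingers":20,"delta_pos":[-6,-40,0],"angular":[0,0,0]},{"fingers":20,"delta_pos":[-5,-36,0],"angular":[0,0,0]},{"fingers":20,"delta_pos":[-4,-25,4],"angular":[0,0,0]},{"fingers":20,"delta_pos":[-2,-12,6],"angular":[0,0,0]},{"fingers":20,"delta_pos":[0,0,0],"angular":[0,0,0]},{"fingers":20,"delta_pos":[0,0,0],"angular":[0,0,0]},{"fingers":20,"delta_pos":[0,0,0],"angular":[0,0,0]}]'
python3 - <<'E'
from h import *
goal([.5505,-.0135,.120],96.1)
snap('wrist','wr2'); snap('scene','sc2'); snap('side','si2')
a=cv2.imread('pics/wr2.png')[110:410,130:430]
s,t=load('sc2'),load('si2')
def cr(n,P,k):
    u,v=proj(P,[.5505,-.0135,.08]).astype(int); print(n,u-25,v-25); return cv2.resize(cv2.imread(f'pics/{n}.png')[v-25:v+25,u-25:u+25],(300,300),interpolation=cv2.INTER_CUBIC)
cv2.imwrite('pics/m2.png',np.vstack([np.hstack([cr('sc2',s,6),cr('si2',t,6)]),]))
cv2.imwrite('pics/m2.png',np.hstack([cv2.resize(a,(300,300)),cr('sc2',s,6)]))
cv2.imwrite('pics/m2.png',np.hstack([cv2.imread('pics/wr2.png')[100:400,130:430][:, :300],cr('sc2',s,6)[:, 40:260]  ,cr('si2',t,6)[:,20:280]]))
E
```

```text
clock: 4.4
tcp_pos: [0.5485, -0.0124, 0.1299]
orientation: [-0.001, -0.054, 0.999, 0.0]
wrist_force: [1.5, -0.5, -1.5]
finger_gap: 0.028
rot [ 0.001 -0.001  0.001] d in tool frame AFTER rot (mm): [-1.8 -1.3  9.9] before: [-1.8 -1.3  9.9]
sc2 255 207
si2 248 191
sc2 255 207
sc2 255 207
si2 248 191
```

View pics/m2.png

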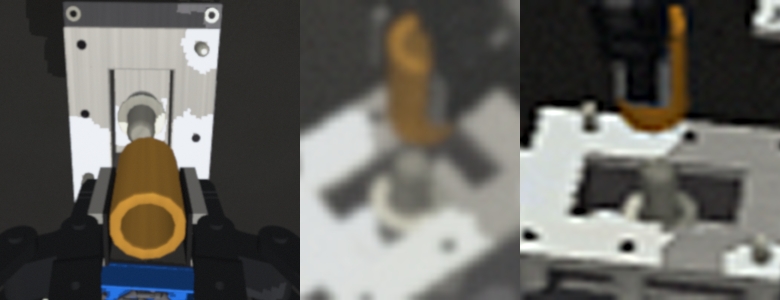

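Run:
```python
from h import *
from scipy.optimize import least_squares
w,s,t,s0=load('wr2'),load('sc2'),load('si2'),load('sc0')
A=[-51e-3,35.5e-3,.07];B=[38e-3,-35.5e-3,.07];W=[0,0,.042];S=[0,0,.071]
obs=[('scA',s0,A,220+336/4,150+335/4),('scB',s0,B,220+160/4,150+333/4),('scS',s0,S,220+240/4,150+336/4),
('siA',t,A,291.7,231),('siB',t,B,262.7,208.5),('siS',t,S,248+(660-500)/6,191+165/6),('wA',w,A,331.5,146),('wW',w,W,272,217)]
def f(q,sel):
    c,n=np.cos(q[2]),np.sin(q[2]); r=[]
    for nm,P,p,u,v in obs:
        if nm[:len(sel)]==sel: r+=list(proj(P,[q[0]+c*p[0]-n*p[1],q[1]+n*p[0]+c*p[1],p[2]])-[u,v])
    return np.array(r)
for sel in('sc','si','w',''):
    r=least_squares(f,[.55,-.0135,.1],args=(sel,)); print(sel,r.x[:2].round(4),np.degrees(r.x[2]).round(1),f(r.x,sel).round(1))
print('bush top by wrist',at_z(w,278,324,.162),'tcp',w and '')
print('bush top scene',at_z(s,255+(410-300+40)/6,207+38/6,.162))
print('proj of tcp in wrist',proj(w,[.5485,-.0124,.162]))
```

```text
sc [ 0.5508 -0.0133] 6.5 [ 0.1 -0.2 -0.2 -0.2  0.   0.4]
si [ 0.5476 -0.0129] 5.6 [-0.1 -0.3  0.2  0.1 -0.2  0.3]
w [ 0.5471 -0.0155] 8.2 [-0.2  0.3  0.2 -0.3]
 [ 0.5474 -0.0153] 8.2 [ 0.7 -1.9  0.5 -0.8  0.7 -0.7  1.  -1.6 -0.1 -0.1  0.1 -0.3  0.1  0.8
  0.5  0.1]
bush top by wrist [ 0.54484921 -0.012204    0.162     ] tcp 
bush top scene [ 0.55445936 -0.01416392  0.162     ]
proj of tcp in wrist [276.37893049 332.34159654]
```

```bash
python3 - <<'E'
from h import *
t=load('si2'); print(at_z(t,273.7,191+118/6,.110)); goal([.549,-.0138,.095],96.5)
E
python3 -m pendant '[{"fingers":20,"delta_pos":[-0.5,-1.5,10],"angular":[0,0,0]},{"fingers":20,"delta_pos":[0,0,15],"angular":[0,0,0]},{"fingers":20,"delta_pos":[0,0,8],"angular":[0,0,0]},{"fingers":20,"delta_pos":[0,0,0],"angular":[0,0,0]},{"fingers":20,"delta_pos":[0,0,0],"angular":[0,0,0]},{"fingers":20,"delta_pos":[0,0,0],"angular":[0,0,0]}]'
python3 - <<'E'
from h import *
goal([.549,-.0138,.095],96.5)
snap('scene','sc3'); snap('side','si3')
def cr(n,c,k=8):
    u,v=proj(load(n),[.5495,-.0135,.09]).astype(int); print(n,u-25,v-25); return cv2.resize(cv2.imread(f'pics/{n}.png')[v-25:v+25,u-25:u+25],(400,400),interpolation=cv2.INTER_CUBIC)
cv2.imwrite('pics/m3.png',np.hstack([cr('sc3',0),cr('si3',0)]))
E
```

```text
[ 0.54610057 -0.00361919  0.11      ]
rot [ 0.     0.    -0.005] d in tool frame AFTER rot (mm): [ 0.2 -1.1 35.5] before: [ 0.2 -1.2 35.5]
clock: 5.15
tcp_pos: [0.5503, -0.0153, 0.0978]
orientation: [0.0, -0.053, 0.999, -0.0]
wrist_force: [-0.6, -0.4, -0.8]
finger_gap: 0.0282
rot [-0.     0.001 -0.007] d in tool frame AFTER rot (mm): [1.2 1.6 2.8] before: [1.2 1.6 2.8]
sc3 255 204
si3 248 188
```

View pics/m3.png

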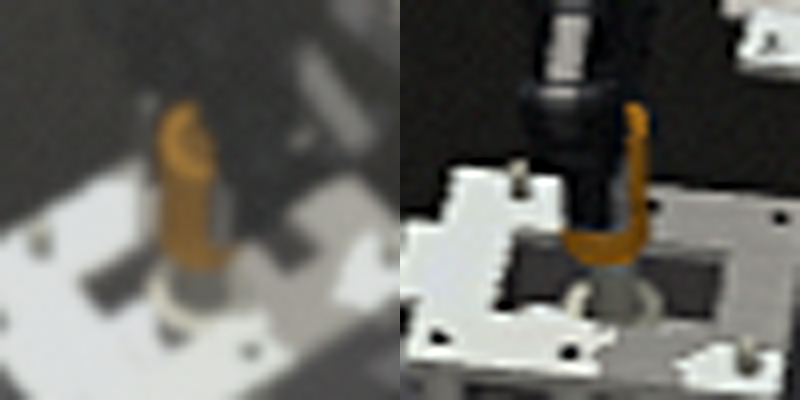

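Run:
```python
from h import *
for n in('sc3','si3'):
    P=load(n); o=np.array([255,204] if n=='sc3' else [248,188])
    g=lambda p:((proj(P,p)-o+.5)*8).round(0)
    for z in(.042,.071,.077,.128): print(n,z,g([.549,-.0138,z]))
    print(' dx10mm',g([.559,-.0138,.071]),'dy10',g([.549,-.0038,.071]))
```

```text
sc3 0.042 [205. 293.]
sc3 0.071 [208. 244.]
sc3 0.077 [209. 233.]
sc3 0.128 [215. 139.]
 dx10mm [182. 257.] dy10 [225. 266.]
si3 0.042 [215. 309.]
si3 0.071 [213. 248.]
si3 0.077 [212. 235.]
si3 0.128 [208. 122.]
 dx10mm [184. 243.] dy10 [205. 269.]
```

```bash
python3 -m pendant '[{"fingers":20,"delta_pos":[1.2,-0.3,0],"angular":[0,0,0]},{"fingers":20,"delta_pos":[0,0,4],"angular":[0,0,0]},{"fingers":20,"delta_pos":[0,0,3],"angular":[0,0,0]},{"fingers":20,"delta_pos":[0,0,3],"angular":[0,0,0]},{"fingers":20,"delta_pos":[0,0,0],"angular":[0,0,0]},{"fingers":20,"delta_pos":[0,0,0],"angular":[0,0,0]},{"fingers":20,"delta_pos":[0,0,0],"angular":[0,0,0]}]'
```

```text
clock: 5.95
tcp_pos: [0.5487, -0.0156, 0.0873]
orientation: [-0.0, -0.053, 0.999, 0.0]
wrist_force: [0.4, -0.2, -1.2]
finger_gap: 0.028
```

```bash
python3 -m pendant '[{"fingers":20,"delta_pos":[0,0,2],"angular":[0,0,0]},{"fingers":20,"delta_pos":[0,0,2],"angular":[0,0,0]},{"fingers":20,"delta_pos":[0,0,2],"angular":[0,0,0]},{"fingers":20,"delta_pos":[0,0,0],"angular":[0,0,0]},{"fingers":20,"delta_pos":[0,0,0],"angular":[0,0,0]}]'
```

```text
clock: 6.45
tcp_pos: [0.5487, -0.0156, 0.0812]
orientation: [-0.0, -0.053, 0.999, 0.0]
wrist_force: [0.0, 0.8, -2.0]
finger_gap: 0.028
```

```bash
python3 -m pendant '[{"fingers":20,"delta_pos":[0,0,5],"angular":[0,0,0]},{"fingers":20,"delta_pos":[0,0,5],"angular":[0,0,0]},{"fingers":20,"delta_pos":[0,0,4],"angular":[0,0,0]},{"fingers":20,"delta_pos":[0,0,2],"angular":[0,0,0]},{"fingers":20,"delta_pos":[0,0,0],"angular":[0,0,0]},{"fingers":20,"delta_pos":[0,0,0],"angular":[0,0,0]},{"fingers":20,"delta_pos":[0,0,0],"angular":[0,0,0]}]'; python3 -m pendant '[{"fingers":20,"delta_pos":[0,0,1],"angular":[0,0,0]},{"fingers":20,"delta_pos":[0,0,0],"angular":[0,0,0]},{"fingers":20,"delta_pos":[0,0,0],"angular":[0,0,0]}]'
```

```text
clock: 7.15
tcp_pos: [0.5487, -0.0156, 0.0653]
orientation: [-0.0, -0.053, 0.999, 0.0]
wrist_force: [0.2, -0.6, -2.3]
finger_gap: 0.028
clock: 7.45
tcp_pos: [0.5487, -0.0156, 0.0643]
orientation: [0.0, -0.053, 0.999, 0.0]
wrist_force: [0.1, 0.2, -2.1]
finger_gap: 0.0278
```

```bash
python3 -m pendant '[{"fingers":20,"delta_pos":[0,0,1],"angular":[0,0,0]},{"fingers":20,"delta_pos":[0,0,0],"angular":[0,0,0]},{"fingers":20,"delta_pos":[0,0,0],"angular":[0,0,0]}]';  python3 -m pendant '[{"fingers":34,"delta_pos":[0,0,0],"angular":[0,0,0]},{"fingers":44,"delta_pos":[0,0,0],"angular":[0,0,0]},{"fingers":50,"delta_pos":[0,0,0],"angular":[0,0,0]},{"fingers":50,"delta_pos":[0,0,-5],"angular":[0,0,0]},{"fingers":50,"delta_pos":[0,0,-15],"angular":[0,0,0]},{"fingers":50,"delta_pos":[0,0,-30],"angular":[0,0,0]},{"fingers":70,"delta_pos":[0,0,-40],"angular":[0,0,0]},{"fingers":70,"delta_pos":[30,0,-10],"angular":[0,0,0]},{"fingers":70,"delta_pos":[40,0,0],"angular":[0,0,0]},{"fingers":70,"delta_pos":[0,0,0],"angular":[0,0,0]},{"fingers":70,"delta_pos":[0,0,0],"angular":[0,0,0]}]'
python3 - <<'E'
from h import *
snap('wrist','wr4'); snap('side','si4')
def cr(n):
    u,v=proj(load(n),[.549,-.0155,.08]).astype(int); print(n,u-35,v-40); return cv2.resize(cv2.imread(f'pics/{n}.png')[v-40:v+40,u-35:u+35],(350,400),interpolation=cv2.INTER_CUBIC)
cv2.imwrite('pics/m4.png',np.hstack([cv2.imread('pics/wr4.png')[:400,60:510],cr('si4')]))
E
```

```text
clock: 7.75
tcp_pos: [0.5488, -0.0156, 0.0634]
orientation: [0.0, -0.053, 0.999, 0.0]
wrist_force: [0.6, -0.0, 0.1]
finger_gap: 0.028
clock: 8.85
tcp_pos: [0.4787, -0.0231, 0.1639]
orientation: [0.001, -0.053, 0.999, -0.0]
wrist_force: [1.0, -0.2, 0.4]
finger_gap: 0.0699
si4 239 175
```

View pics/m4.png

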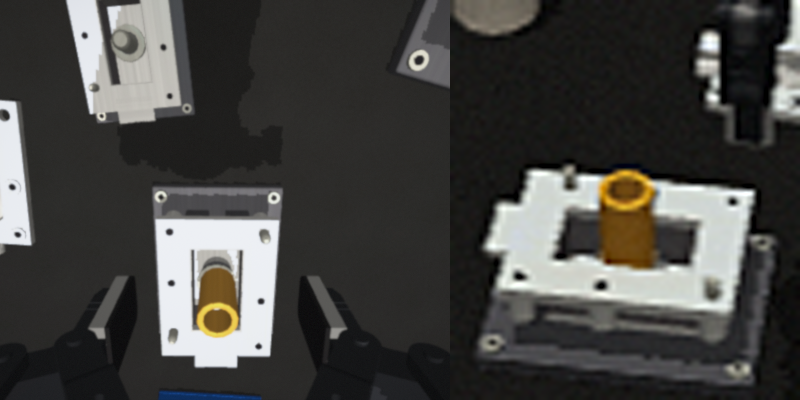

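```bash
cat >> h.py <<'E'
from scipy.optimize import least_squares
def fit(P,obs,x0):
    def f(q):
        c,n=np.cos(q[2]),np.sin(q[2]); return np.concatenate([proj(P,[q[0]+c*p[0]-n*p[1],q[1]+n*p[0]+c*p[1],p[2]])-uv for p,uv in obs])
    r=least_squares(f,x0); print(r.x[:2].round(4),'yaw',np.degrees(r.x[2]).round(2),f(r.x).round(1)); return r.x
E
python3 - <<'E'
from h import *
w=load('wr4'); F=lambda x,y,z,u,v:(np.array([x,y,z])/1e3,np.array([u+60,v]))
o=[F(-51,35.5,70,264.5,240),F(38,-35.5,70,172,342),F(-62,46,56,280,218.5),F(-62,-46,56,155,220),F(62,-46,56,161,357),F(62,46,56,270,355),F(0,0,94,218,320)]
fit(w,o,[.55,-.015,.1]); fit(w,o[:6],[.55,-.015,.1])
goal([.4861-.05,-.2308,.17],92.1)
E
```

```text
[ 0.5479 -0.0158] yaw 6.04 [ 1.6  0.2 -0.1  0.8 -1.5  0.5 -0.1 -1.1  1.6 -1.9  0.4  0.2 -1.5  1. ]
[ 0.5481 -0.016 ] yaw 6.02 [ 1.3  0.4 -0.4  1.  -1.8  0.7 -0.4 -1.   1.3 -1.8  0.1  0.4]
rot [-0.     0.002  0.069] d in tool frame AFTER rot (mm): [  51.7 -205.8   -6.2] before: [  65.8 -201.7   -6.2]
```

```bash
python3 -m pendant '[{"fingers":80,"delta_pos":[0,0,0],"angular":[0,0,0.069]},{"fingers":80,"delta_pos":[10,-28,0],"angular":[0,0,0]},{"fingers":80,"delta_pos":[14,-42,0],"angular":[0,0,0]},{"fingers":80,"delta_pos":[14,-42,0],"angular":[0,0,0]},{"fingers":80,"delta_pos":[14,-42,0],"angular":[0,0,0]},{"fingers":80,"delta_pos":[12,-32,0],"angular":[0,0,0]},{"fingers":80,"delta_pos":[6,-20,0],"angular":[0,0,0]},{"fingers":80,"delta_pos":[0,0,0],"angular":[0,0,0]},{"fingers":80,"delta_pos":[0,0,0],"angular":[0,0,0]},{"fingers":80,"delta_pos":[0,0,0],"angular":[0,0,0]}]'
python3 - <<'E'
from h import *
snap('wrist','wr5'); goal([.4861,-.2308,.06],92.1)
crop('wr5',110,150,450,400,2.3,'m5')
E
```

```text
clock: 9.95
tcp_pos: [0.4173, -0.2309, 0.163]
orientation: [-0.0, -0.019, 1.0, 0.0]
wrist_force: [0.5, -1.0, -1.2]
finger_gap: 0.0801
rot [ 0.001 -0.     0.002] d in tool frame AFTER rot (mm): [-68.8  -2.6 103.1] before: [-68.8  -2.8 103.1]
```

View pics/m5.png

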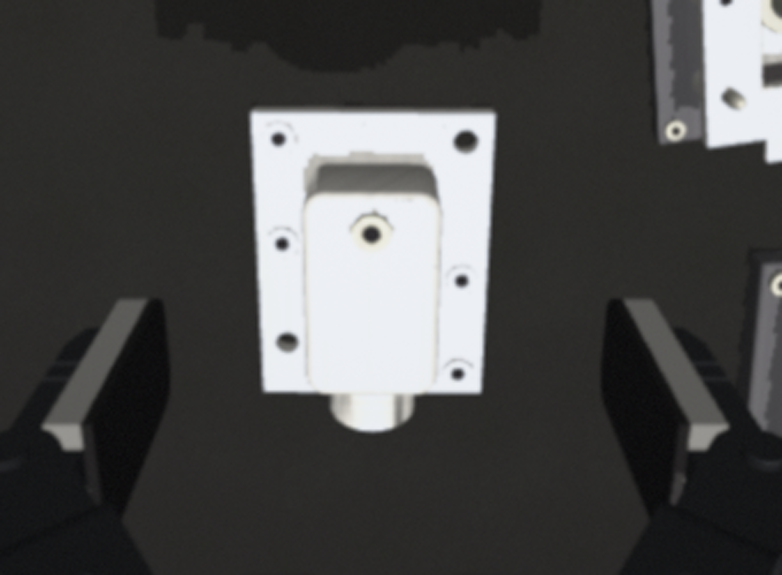

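Run:
```python
from h import *
w=load('wr5'); F=lambda x,y,z,u,v:(np.array([x,y,z])/1e3,np.array([u/2.3+110-.3,v/2.3+150-.3]))
o=[F(-51,35.5,8,465,141),F(38,-35.5,8,287,342),F(-62,46,8,495,112),F(-62,-46,8,251,111),F(62,-46,8,263,392),F(62,46,8,481,392)]
q=fit(w,o,[.486,-.23,.04]); fit(w,o[:2],[.486,-.23,.04])
goal([q[0]+.0006,q[1]+.0003,.06],90+np.degrees(q[2])); goal([q[0]+.0006,q[1]+.0003,.016],90+np.degrees(q[2]))
```

```text
[ 0.4855 -0.2329] yaw 1.9 [ 0.2 -0.2 -0.  -0.1 -0.2  0.5 -0.2  0.3  0.4 -0.5 -0.3 -0.1]
[ 0.4857 -0.233 ] yaw 1.97 [ 0.1 -0.1 -0.1  0.1]
rot [ 0.001 -0.     0.005] d in tool frame AFTER rot (mm): [-68.7  -4.2 103.1] before: [-68.7  -4.7 103.1]
rot [ 0.001 -0.     0.005] d in tool frame AFTER rot (mm): [-68.7  -4.2 147.1] before: [-68.7  -4.7 147.1]
```

```bash
python3 -m pendant '[{"fingers":75,"delta_pos":[-20,-1,10],"angular":[0,0,0.004]},{"fingers":75,"delta_pos":[-30,-2,20],"angular":[0,0,0]},{"fingers":75,"delta_pos":[-18.7,-1.3,30],"angular":[0,0,0]},{"fingers":75,"delta_pos":[0,0,40],"angular":[0,0,0]},{"fingers":75,"delta_pos":[0,0,25],"angular":[0,0,0]},{"fingers":75,"delta_pos":[0,0,12],"angular":[0,0,0]},{"fingers":75,"delta_pos":[0,0,5],"angular":[0,0,0]},{"fingers":75,"delta_pos":[0,0,0],"angular":[0,0,0]},{"fingers":75,"delta_pos":[0,0,0],"angular":[0,0,0]}]' 40
python3 - <<'E'
from h import *
goal([.4862,-.2327,.0135],91.95)
E
```

```text
clock: 10.9
tcp_pos: [0.4866, -0.234, 0.0227]
orientation: [0.001, -0.017, 1.0, -0.001]
wrist_force: [-0.9, -0.3, -1.0]
finger_gap: 0.0751
rot [-0.001  0.002 -0.001] d in tool frame AFTER rot (mm): [0.4 1.3 9.2] before: [0.4 1.3 9.2]
```

```bash
python3 -m pendant '[{"fingers":75,"delta_pos":[0.4,1,5],"angular":[0,0,0]},{"fingers":70,"delta_pos":[0,0,2.5],"angular":[0,0,0]},{"fingers":65,"delta_pos":[0,0,0],"angular":[0,0,0]},{"fingers":58,"delta_pos":[0,0,0],"angular":[0,0,0]},{"fingers":58,"delta_pos":[0,0,0],"angular":[0,0,0]}]' 40
python3 - <<'E'
from h import *
goal([.4862,-.2327,.0145],91.95)
E
python3 -m pendant '[{"fingers":52,"delta_pos":[0,0,0],"angular":[0,0,0]},{"fingers":44,"delta_pos":[0,0,0],"angular":[0,0,0]},{"fingers":40,"delta_pos":[0,0,0],"angular":[0,0,0]},{"fingers":40,"delta_pos":[0,0,0],"angular":[0,0,0]},{"fingers":40,"delta_pos":[0,0,0],"angular":[0,0,0]}]' 80
```

```text
clock: 11.4
tcp_pos: [0.4852, -0.2326, 0.0139]
orientation: [0.0, -0.017, 1.0, -0.0]
wrist_force: [-0.3, -0.6, -0.1]
finger_gap: 0.0582
rot [-0.     0.    -0.001] d in tool frame AFTER rot (mm): [-1.  -0.1 -0.6] before: [-1.  -0.1 -0.6]
clock: 11.9
tcp_pos: [0.4854, -0.2327, 0.0144]
orientation: [0.0, -0.017, 1.0, -0.0]
wrist_force: [-1.6, 0.9, 6.6]
finger_gap: 0.0484
```

```bash
python3 -m pendant '[{"fingers":40,"delta_pos":[0,0,-5],"angular":[0,0,0]},{"fingers":40,"delta_pos":[0,0,-20],"angular":[0,0,0]},{"fingers":40,"delta_pos":[0,0,-35],"angular":[0,0,0]},{"fingers":40,"delta_pos":[0,0,-40],"angular":[0,0,0]},{"fingers":40,"delta_pos":[0,0,-20],"angular":[0,0,0]},{"fingers":40,"delta_pos":[0,0,-8],"angular":[0,0,0]},{"fingers":40,"delta_pos":[0,0,0],"angular":[0,0,-0.07]},{"fingers":40,"delta_pos":[0,0,0],"angular":[0,0,0]},{"fingers":40,"delta_pos":[0,0,0],"angular":[0,0,0]}]'
python3 - <<'E'
from h import *
goal([.5478,-.0157,.130],96.0)
E
```

```text
clock: 12.8
tcp_pos: [0.4843, -0.2319, 0.1404]
orientation: [-0.001, -0.051, 0.999, 0.001]
wrist_force: [0.5, 0.2, -3.4]
finger_gap: 0.0485
rot [ 0.002 -0.002 -0.003] d in tool frame AFTER rot (mm): [-85.7 208.4  10.4] before: [-85.1 208.6  10.6]
```

```bash
python3 -m pendant '[{"fingers":40,"delta_pos":[-7,17,0],"angular":[0,0,-0.003]},{"fingers":40,"delta_pos":[-13,31,0],"angular":[0,0,0]},{"fingers":40,"delta_pos":[-16,40,0],"angular":[0,0,0]},{"fingers":40,"delta_pos":[-16,40,0],"angular":[0,0,0]},{"fingers":40,"delta_pos":[-15,36,0],"angular":[0,0,0]},{"fingers":40,"delta_pos":[-11,27,0],"angular":[0,0,0]},{"fingers":40,"delta_pos":[-6,13,0],"angular":[0,0,0]},{"fingers":40,"delta_pos":[-1.5,4,0],"angular":[0,0,0]},{"fingers":40,"delta_pos":[0,0,0],"angular":[0,0,0]},{"fingers":40,"delta_pos":[0,0,0],"angular":[0,0,0]},{"fingers":40,"delta_pos":[0,0,0],"angular":[0,0,0]},{"fingers":40,"delta_pos":[0,0,0],"angular":[0,0,0]}]'
python3 - <<'E'
from h import *
goal([.5478,-.0157,.105],96.0)
E
```

```text
clock: 14.0
tcp_pos: [0.548, -0.0177, 0.1418]
orientation: [-0.0, -0.052, 0.999, -0.0]
wrist_force: [-0.3, 0.5, -3.3]
finger_gap: 0.0482
rot [-0. -0. -0.] d in tool frame AFTER rot (mm): [ 0.   2.  36.8] before: [ 0.   2.  36.8]
```

```bash
python3 -m pendant '[{"fingers":40,"delta_pos":[0,2,8],"angular":[0,0,0]},{"fingers":40,"delta_pos":[0,0,14],"angular":[0,0,0]},{"fingers":40,"delta_pos":[0,0,14],"angular":[0,0,0]},{"fingers":40,"delta_pos":[0,0,10],"angular":[0,0,0]},{"fingers":40,"delta_pos":[0,0,6],"angular":[0,0,0]},{"fingers":40,"delta_pos":[0,0,0],"angular":[0,0,0]},{"fingers":40,"delta_pos":[0,0,0],"angular":[0,0,0]},{"fingers":40,"delta_pos":[0,0,0],"angular":[0,0,0]},{"fingers":40,"delta_pos":[0,0,0],"angular":[0,0,0]}]'
python3 - <<'E'
from h import *
goal([.5478,-.0157,.084],96.0)
snap('wrist','wr6'); snap('side','si6'); snap('scene','sc6')
def cr(n):
    u,v=proj(load(n),[.549,-.0155,.07]).astype(int); print(n,u-40,v-40); return cv2.resize(cv2.imread(f'pics/{n}.png')[v-40:v+40,u-40:u+40],(400,400),interpolation=cv2.INTER_CUBIC)
cv2.imwrite('pics/m6.png',np.hstack([cr('sc6'),cr('si6')]))
E
```

```text
clock: 14.9
tcp_pos: [0.5485, -0.0147, 0.0904]
orientation: [0.001, -0.053, 0.999, -0.0]
wrist_force: [0.2, -0.5, -2.1]
finger_gap: 0.0487
rot [-0.     0.001  0.001] d in tool frame AFTER rot (mm): [ 0.8 -0.9  6.4] before: [ 0.8 -0.9  6.4]
sc6 240 193
si6 234 178
```

View pics/m6.png

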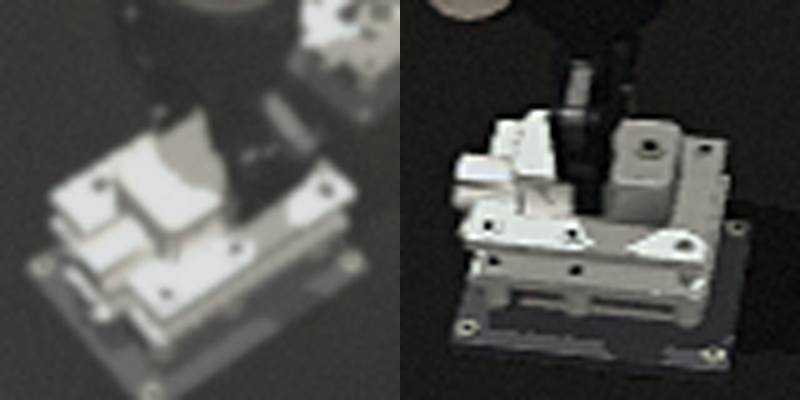

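```bash
python3 -m pendant '[{"fingers":40,"delta_pos":[0.5,-0.8,0],"angular":[0,0,0]},{"fingers":40,"delta_pos":[0,0,3],"angular":[0,0,0]},{"fingers":40,"delta_pos":[0,0,3],"angular":[0,0,0]},{"fingers":40,"delta_pos":[0,0,0],"angular":[0,0,0]},{"fingers":40,"delta_pos":[0,0,0],"angular":[0,0,0]},{"fingers":40,"delta_pos":[0,0,0],"angular":[0,0,0]}]';python3 - <<'E'
from h import *
goal([.5478,-.0157,.0804],96.0)
E
```

```text
clock: 15.65
tcp_pos: [0.5476, -0.0154, 0.0838]
orientation: [-0.0, -0.053, 0.999, 0.0]
wrist_force: [-0.7, 0.5, -2.9]
finger_gap: 0.0486
rot [ 0.    -0.     0.002] d in tool frame AFTER rot (mm): [-0.2 -0.3  3.4] before: [-0.2 -0.3  3.4]
```

```bash
python3 -m pendant '[{"fingers":40,"delta_pos":[-0.2,-0.2,1.5],"angular":[0,0,0]},{"fingers":40,"delta_pos":[0,0,1.5],"angular":[0,0,0]},{"fingers":40,"delta_pos":[0,0,0],"angular":[0,0,0]},{"fingers":40,"delta_pos":[0,0,0],"angular":[0,0,0]}]'; python3 -m pendant '[{"fingers":40,"delta_pos":[0,0,1.5],"angular":[0,0,0]},{"fingers":40,"delta_pos":[0,0,1.5],"angular":[0,0,0]},{"fingers":40,"delta_pos":[0,0,0],"angular":[0,0,0]},{"fingers":40,"delta_pos":[0,0,0],"angular":[0,0,0]}]'
```

```text
clock: 16.05
tcp_pos: [0.5477, -0.0156, 0.0807]
orientation: [-0.0, -0.053, 0.999, 0.0]
wrist_force: [0.5, -0.9, -2.6]
finger_gap: 0.0487
clock: 16.45
tcp_pos: [0.5477, -0.0157, 0.0777]
orientation: [-0.0, -0.053, 0.999, -0.0]
wrist_force: [-0.3, -1.0, -3.4]
finger_gap: 0.0484
```

Underside is ~63 mm, over the dowel noses without contact. Continue, now towards the spring.

```bash
python3 -m pendant '[{"fingers":40,"delta_pos":[0,0,1],"angular":[0,0,0]},{"fingers":40,"delta_pos":[0,0,1],"angular":[0,0,0]},{"fingers":40,"delta_pos":[0,0,1],"angular":[0,0,0]},{"fingers":40,"delta_pos":[0,0,0],"angular":[0,0,0]},{"fingers":40,"delta_pos":[0,0,0],"angular":[0,0,0]}]' 110; python3 -m pendant '[{"fingers":40,"delta_pos":[0,0,1],"angular":[0,0,0]},{"fingers":40,"delta_pos":[0,0,1],"angular":[0,0,0]},{"fingers":40,"delta_pos":[0,0,0],"angular":[0,0,0]},{"fingers":40,"delta_pos":[0,0,0],"angular":[0,0,0]}]'
```

```text
clock: 16.95
tcp_pos: [0.5479, -0.0158, 0.0752]
orientation: [0.0, -0.053, 0.999, -0.0]
wrist_force: [-0.9, -1.7, 0.3]
finger_gap: 0.0479
clock: 17.35
tcp_pos: [0.548, -0.0158, 0.0732]
orientation: [0.0, -0.053, 0.999, -0.0]
wrist_force: [-2.6, -1.5, 5.3]
finger_gap: 0.048
```

```bash
python3 -m pendant '[{"fingers":40,"delta_pos":[0,0,1],"angular":[0,0,0]},{"fingers":40,"delta_pos":[0,0,1],"angular":[0,0,0]},{"fingers":40,"delta_pos":[0,0,0],"angular":[0,0,0]},{"fingers":40,"delta_pos":[0,0,0],"angular":[0,0,0]}]'; python3 -m pendant '[{"fingers":40,"delta_pos":[0,0,1],"angular":[0,0,0]},{"fingers":40,"delta_pos":[0,0,0],"angular":[0,0,0]},{"fingers":40,"delta_pos":[0,0,0],"angular":[0,0,0]}]';  python3 -m pendant '[{"fingers":40,"delta_pos":[0,0,0.5],"angular":[0,0,0]},{"fingers":40,"delta_pos":[0,0,0],"angular":[0,0,0]},{"fingers":40,"delta_pos":[0,0,0],"angular":[0,0,0]}]'
```

```text
clock: 17.75
tcp_pos: [0.5481, -0.0158, 0.0714]
orientation: [0.0, -0.053, 0.999, -0.0]
wrist_force: [-3.1, -1.3, 7.1]
finger_gap: 0.0478
clock: 18.05
tcp_pos: [0.5481, -0.0158, 0.0706]
orientation: [0.0, -0.053, 0.999, -0.0]
wrist_force: [-4.4, -1.7, 8.0]
finger_gap: 0.0482
clock: 18.35
tcp_pos: [0.548, -0.0158, 0.0705]
orientation: [0.001, -0.053, 0.999, -0.0]
wrist_force: [-5.5, -1.4, 10.6]
finger_gap: 0.0478
```

```bash
python3 -m pendant '[{"fingers":40,"delta_pos":[0.4,0,0.5],"angular":[0,0,0]},{"fingers":40,"delta_pos":[0,0,0],"angular":[0,0,0]},{"fingers":40,"delta_pos":[0,0,0],"angular":[0,0,0]}]'; python3 -m pendant '[{"fingers":40,"delta_pos":[0.3,0,0.7],"angular":[0,0,0]},{"fingers":40,"delta_pos":[0,0,0],"angular":[0,0,0]},{"fingers":40,"delta_pos":[0,0,0],"angular":[0,0,0]}]';  python3 - <<'E'
from h import *
print(env.get_state()['ft_torque']); st()
E
```

```text
clock: 18.65
tcp_pos: [0.5481, -0.0158, 0.0706]
orientation: [0.001, -0.053, 0.999, -0.0]
wrist_force: [-5.4, -1.4, 13.6]
finger_gap: 0.0481
clock: 18.95
tcp_pos: [0.5481, -0.0159, 0.0705]
orientation: [0.002, -0.053, 0.999, -0.0]
wrist_force: [-5.1, -1.4, 18.5]
finger_gap: 0.0477
[-0.08328295  1.30866417 -0.159272  ]
{'clock': 18.95, 'tcp_pos': [0.5481, -0.0159, 0.0705], 'orientation': [0.0015, -0.053, 0.9986, -0.0003], 'wrist_force': [-5.1305, -1.3831, 18.5338], 'finger_gap': 0.0477, 'joint_pos': [-0.1755, 0.3615, -0.298, 0.9082, 0.0002, -0.2815]}
```

```bash
python3 -m pendant '[{"fingers":40,"delta_pos":[0.3,0,0.4],"angular":[0,0.004,0]},{"fingers":40,"delta_pos":[0,0,0],"angular":[0,0,0]},{"fingers":40,"delta_pos":[0,0,0],"angular":[0,0,0]}]' 120;  python3 - <<'E'
from h import *
print(env.get_state()['ft_torque']); st()
E
```

```text
clock: 19.25
tcp_pos: [0.548, -0.0158, 0.0705]
orientation: [-0.0, -0.053, 0.999, -0.0]
wrist_force: [-5.9, -0.5, 19.7]
finger_gap: 0.048
[-0.09304919  1.23474781 -0.13759928]
{'clock': 19.25, 'tcp_pos': [0.548, -0.0158, 0.0705], 'orientation': [-0.0002, -0.0531, 0.9986, -0.0003], 'wrist_force': [-5.949, -0.4677, 19.7376], 'finger_gap': 0.048, 'joint_pos': [-0.1749, 0.3639, -0.2944, 0.9127, -0.0008, -0.2811]}
```

```bash
python3 -m pendant '[{"fingers":40,"delta_pos":[0.7,0,0.5],"angular":[0,0,0]},{"fingers":40,"delta_pos":[0.7,0,0],"angular":[0,0,0]},{"fingers":40,"delta_pos":[0,0,0],"angular":[0,0,0]},{"fingers":40,"delta_pos":[0,0,0],"angular":[0,0,0]}]';  python3 - <<'E'
from h import *
print(env.get_state()['ft_torque']); st()
E
```

```text
clock: 19.65
tcp_pos: [0.5481, -0.0159, 0.0705]
orientation: [0.001, -0.053, 0.999, -0.0]
wrist_force: [-2.3, -0.2, 20.2]
finger_gap: 0.0478
[ 0.11771366  0.78466697 -0.14231688]
{'clock': 19.65, 'tcp_pos': [0.5481, -0.0159, 0.0705], 'orientation': [0.0013, -0.0531, 0.9986, -0.0003], 'wrist_force': [-2.2869, -0.1706, 20.1694], 'finger_gap': 0.0478, 'joint_pos': [-0.1754, 0.3619, -0.2975, 0.9089, 0.0001, -0.2817]}
```

```bash
python3 -m pendant '[{"fingers":40,"delta_pos":[0.5,0,0.6],"angular":[0,0.004,0]},{"fingers":40,"delta_pos":[0,0,0.5],"angular":[0,0.003,0]},{"fingers":40,"delta_pos":[0,0,0],"angular":[0,0,0]},{"fingers":40,"delta_pos":[0,0,0],"angular":[0,0,0]},{"fingers":40,"delta_pos":[0,0,0],"angular":[0,0,0]}]';  python3 - <<'E'
from h import *
print(env.get_state()['ft_torque']); st()
snap('side','si7'); snap('scene','sc7'); print(env.get_state()['ft_torque']); st()
def cr(n):
    u,v=proj(load(n),[.549,-.0155,.06]).astype(int); print(n,u-40,v-40); return cv2.resize(cv2.imread(f'pics/{n}.png')[v-40:v+40,u-40:u+40],(400,400),interpolation=cv2.INTER_CUBIC)
cv2.imwrite('pics/m7.png',np.hstack([cr('sc7'),cr('si7')]))
E
```

```text
clock: 20.15
tcp_pos: [0.548, -0.0159, 0.0705]
orientation: [-0.002, -0.053, 0.999, -0.0]
wrist_force: [-5.9, 1.0, 26.0]
finger_gap: 0.048
[ 0.30209411  1.00227101 -0.22308807]
{'clock': 20.15, 'tcp_pos': [0.548, -0.0159, 0.0705], 'orientation': [-0.0015, -0.0532, 0.9986, -0.0005], 'wrist_force': [-5.9077, 1.0163, 26.0428], 'finger_gap': 0.048, 'joint_pos': [-0.1745, 0.3659, -0.2914, 0.9163, -0.0016, -0.2809]}
[ 0.27600072  0.98004776 -0.20535493]
{'clock': 20.25, 'tcp_pos': [0.548, -0.0159, 0.0705], 'orientation': [-0.0016, -0.0531, 0.9986, -0.0005], 'wrist_force': [-6.2644, 1.1831, 26.4754], 'finger_gap': 0.048, 'joint_pos': [-0.1745, 0.3659, -0.2914, 0.9163, -0.0016, -0.2808]}
sc7 240 195
si7 234 180
```

View pics/m7.png

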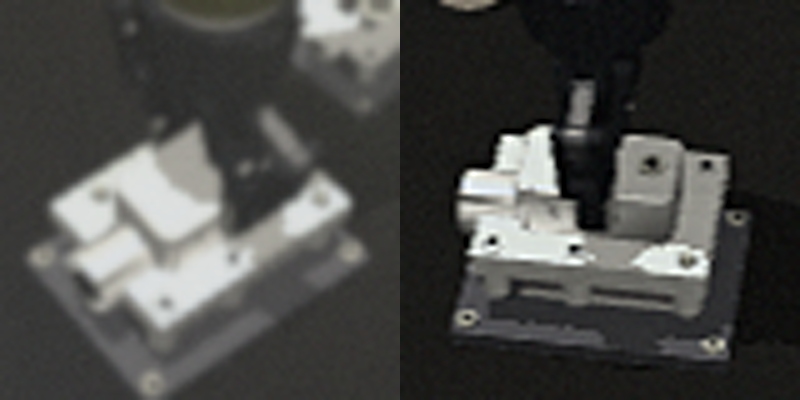

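```bash
python3 -c "
from h import *
st(); print(env.hand_in())"
```

```text
{'clock': 20.25, 'tcp_pos': [0.548, -0.0159, 0.0705], 'orientation': [-0.0016, -0.0531, 0.9986, -0.0005], 'wrist_force': [-6.2644, 1.1831, 26.4754], 'finger_gap': 0.048, 'joint_pos': [-0.1745, 0.3659, -0.2914, 0.9163, -0.0016, -0.2808]}
the job is handed in; nothing more can be done
None
```

The job is handed in at 20.3 s. The bush is on the spigot of the middle-sized housing, and the cover is on both dowels with its port at the same end as the one below. The arm is still holding it pressed shut.

**Bush:** it went over the spigot without snagging and came down on the washer. The wrist stopped carrying its weight just before I released it.

**Cover:**
- **Height:** the tool stopped at 70.5 mm against 70.4 mm expected for shut. Pushing harder did not lower it any further.
- **Force:** the last reading was about 26 N of upward push at the wrist. By my estimate about 16 N of the press is on the joint face, beyond what the spring takes.
- **Pictures:** the last scene and side pictures show the joint closed on the sides in view and the dowels in their holes.

**Less certain:**
- **Side force:** about 6 N remained at the wrist, along the housing.
- **Tilt:** the gripper was tilted about 0.003 rad at the end. The moments suggest that is give in the grip rather than an open joint, but the pictures are too coarse to rule out a gap of a few tenths of a millimetre.
- **Finger opening:** it read about 2 mm under the part's true size on both grips.
- **Other items:** I did not touch the spacer ring, screw tray, screwdriver or bottle, and made no separate check of where they are now.

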